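# Heft two cases and put the loaded one on the tray

### The job

One of the two identical closed red cases is loaded with brass fittings and is much heavier; the other is empty. Feel by lifting which is the loaded one and set it down flat on the middle of the round white tray; leave the empty case standing flat where it was, or put it back there if you lifted it. Do not drop a case from a height or knock over the red-capped vial.

Things in the scene. Friction and masses are not known exactly. Their poses are not given: they have to be found in the camera images.
- case_1_mid (a point): centre (12 mm above its underside) of one of two identical closed red plastic cases, 46 mm along its x, 66 mm along its y, 24 mm high, lying flat on the table (centre at z = 0.012), z axis up, rigid, lid fixed. Grasp it across the 46 mm, fingers closing along its x. One of the two cases weighs 40 to 65 g (empty), the other 380 to 520 g (loaded); which is which cannot be seen, only felt
- case_2_mid (a point): centre of the other red case, same size, axes and grasp as case_1_mid; z axis up in both
- tray: round white parts tray lying upside down, 154 mm across, 14 mm high over its ribs, fixed to the table; origin at the centre of its underside, z up. It carries a case like a flat disc 11 mm high: a case standing on it has its centre 23 mm above the table
- vial_mid (a point): centre (26 mm up) of an upright vial with a red cap, 22 mm across, 52 mm tall, loose; a bystander, z axis up
Not all that is in view belongs to the job. Leave any orange or purple look-alike of the part that bears case_1_mid alone.

How it is judged:
On the way:
1. a case is lifted clear of the table (by more than 20 mm) (height (world z) of any of case_1_mid, case_2_mid above 0.032 m), for 0.2 s.
At the end, for the whole second after the job is handed in: The loaded case (it weighs more than 2 N on the tray) rests flat (within 10 degrees) and still on the tray, its centre within 35 mm of the tray's centre seen from above; the other case lies flat on the table within 50 mm of where it started (((contact force between case_1 and tray above 2 N and horizontal distance between case_1_mid and tray below 0.035 m and z of case_1_mid in the frame of tray between 0.018 and 0.03 m and angle between each of case_1_mid, case_2_mid's own z axis and vertical below 0.17 rad and linear speed of case_1 below 0.02 m/s and distance of case_2_mid from where it was at the start of the episode below 0.05 m and height (world z) of case_2_mid below 0.02 m) or (contact force between case_2 and tray above 2 N and horizontal distance between case_2_mid and tray below 0.035 m and z of case_2_mid in the frame of tray between 0.018 and 0.03 m and angle between each of case_2_mid, case_1_mid's own z axis and vertical below 0.17 rad and linear speed of case_2 below 0.02 m/s and distance of case_1_mid from where it was at the start of the episode below 0.05 m and height (world z) of case_1_mid below 0.02 m))); the robot touches nothing.
It fails at once if a case is let go more than about 50 mm above where it lands ((height (world z) of case_1_mid above 0.075 m and contact force between the fingers and case_1 below 0.01 N) or (height (world z) of case_2_mid above 0.075 m and contact force between the fingers and case_2 below 0.01 N)).
It fails at once if the vial is knocked over (angle between vial_mid's own z axis and vertical above 0.6 rad).
It also fails if it takes over 51 s, if anything falls off the work surface, if the arm or the gripper's body presses on something with over 40 N, if the wrist force passes 120 N, or if a joint passes its speed limit or range.

### The arm

A 6-joint arm with a two-finger parallel gripper is mounted at the origin on a cart in front of the work surface, level with it; the furniture and walls round the work are solid. World frame = base frame: x ahead of the robot, y to its left, z up, the work surface at z = 0. Lengths are in m, angles in rad, forces in N, time in s.
With the tool pointing down it reaches from about 0.35 to 0.975 m from the base axis. Payload 4.9 kg.
Tool frame: the origin (TCP) lies midway between the tips of the shut fingers; the grasp point (between the pads) lies 19 mm behind it; z points along the fingers, y is the line along which they close (so a half turn about z gives the same grasp; the last joint's range is limited). The gripper opens to 85 mm and grips with 20 to 120 N. Pads are 22 mm wide; open, the fingers measure 114 mm over their backs; the gripper's body (76 mm by 85 mm) begins 54 mm behind the grasp point. The pads swing forward as they close: fully open they stand 13 mm farther back than shut.
Start: joints at [1.16, 0.053, 1.613, -0, 1.476, -0.119], TCP at [0.18, 0.599, 0.231] pointing down, gripper open.
Joint ranges: [-3.01, 3.01], [-1.01, 2.22], [0.06, 2.58], [-1.02, 4.17], [0.09, 2.62], [-3.14, 3.14]. Speed limits (rad/s): [2.57, 2.57, 3.14, 3.14, 3.14, 3.14].

### API

Orientations are given as a rotation vector (axis times angle).
In Python, from station import ctrl gives the robot as it stands.
- The arm moves only by the shell command python3 -m handwheel 'ROWS' [FORCE]. ROWS is JSON, a list of rows, each an object with "gripper": the gripper command: -1 is fully open, 1 is shut, values between are in proportion; "offset": the shift along the tool's x, y, z in mm, a list of three; "rotation": the turn, a rotation vector about the tool's x, y, z in rad, a list of three. A call has exactly 8 rows; each row is the pose to reach, as a shift and turn from the pose commanded when the call began, along the tool's axes at that moment; what a row does not reach only later rows make up. A row lasts 1/8 s, in which the tool goes at most 62.5 mm and 10.7 degrees, less where a joint would pass 70% of its speed; a pose out of reach is approached as far as the arm can. A call with a gripper value outside its range is refused whole. The fingers move at their own pace and stop on an object; FORCE is the grip in N (left out, the last holds). Time passes only in rows, so rows that repeat a pose let the fingers close, or fill a call up. It gives the time, the measured TCP pose, the force, the opening and the grip force at its end, in the units of the state.
- ctrl.get_obs(): the state, without advancing time (a new reading comes with each control period).
- ctrl.get_image(name): name is "side" or "top" or "wrist"; returns a dict with "image" (384x512x3 uint8, red, green, blue), "fovy" (degrees; the focal length in pixels is half the picture's height over the tangent of half this angle, whatever the lens; pixels are square), "cx", "cy" (the principal point, pixels), "xyz" and "attitude" of the camera in the world. Camera axes: x right, y up, looking along -z (the intrinsics and any distortion apply to the point x, -y, -z); pixel columns grow to the right and rows downward; lengths in m; the calibration is good to about 2 mm. A picture is of the moment at which its call begins. There is no depth.
- ctrl.finish_job(): hands the job in; it is judged then, once.
The state is a dict: "t": time; "q": joint angles; "dq": joint speeds; "effort": joint torques, N m; "tool_pos": TCP position; "tool_rot": TCP orientation; "contact_force": force on the tool from outside, world axes, zero at the start; "wrist_torque": the same for the moment, N m; "opening": finger opening in m; "grip_force": force on a finger pad.
Only numpy, scipy, OpenCV 4.12 (cv2) and the standard library are available. Lean on these libraries where they do the work, as an engineer would, in place of code of your own. Each camera call takes 0.05 s, during which the arm holds its last target. There are 200 camera calls.

## Working session

There is one attempt and no reset: what is moved stays moved. The work goes in short steps, Python scripts to look and compute and a shell command to move; the robot and the scene stay as the last step left them, time stands still between calls to the robot, and variables do not carry over. Pictures are saved under pics/ and viewed, at most 10 in all, crops included, and the job is handed in when it is done.

```bash
mkdir -p pics; ls; python3 - <<'E'
from station import ctrl
import cv2
o=ctrl.get_obs(); print({k:o[k] for k in('t','tool_pos','tool_rot','opening','contact_force')})
ims=[]
for n in("top","side"):
    d=ctrl.get_image(n); print(n,{k:v for k,v in d.items() if k!='image'})
    cv2.imwrite(f"pics/{n}0.png",d['image'][:,:,::-1])
E
```

```text
pics
{'t': 0.0, 'tool_pos': array([0.17952956, 0.59801375, 0.23007832]), 'tool_rot': array([-4.56670489e-01, -3.10766489e+00,  3.04338194e-03]), 'opening': 0.08549862627882356, 'contact_force': array([-0.36863777, -0.839306  , -0.3927204 ])}
top {'fovy': 42.43840244835643, 'cx': 248.1156495624158, 'cy': 190.91346560848996, 'xyz': array([ 0.27914461, -0.12055319,  1.43613016]), 'attitude': array([ 0.11361352, -0.14050436, -1.5380544 ])}
side {'fovy': 48.671815804374084, 'cx': 254.52098801711003, 'cy': 186.91515597820367, 'xyz': array([ 0.29433864, -0.96641013,  0.60594399]), 'attitude': array([ 1.00779764, -0.11392635, -0.24027168])}
```

View pics/top0.png

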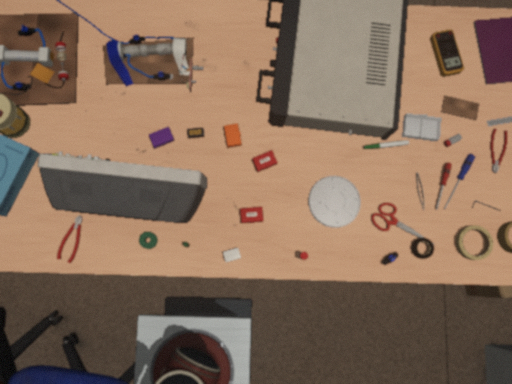

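View pics/side0.png

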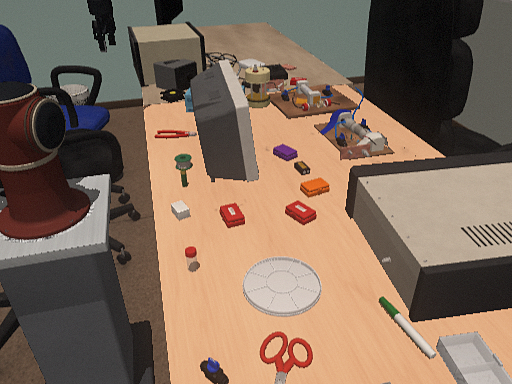

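```bash
cat > h.py <<'E'
import numpy as np,cv2
from scipy.spatial.transform import Rotation as R
def ray(d,uv):
    f=192/np.tan(np.radians(d['fovy'])/2)
    v=np.array([(uv[0]-d['cx'])/f,-(uv[1]-d['cy'])/f,-1])
    return R.from_rotvec(d['attitude']).apply(v)
def onplane(d,uv,z):
    r=ray(d,uv); return d['xyz']+r*(z-d['xyz'][2])/r[2]
def redmask(im):
    h=cv2.cvtColor(im,cv2.COLOR_RGB2HSV)
    return (cv2.inRange(h,(0,150,70),(5,255,255))|cv2.inRange(h,(174,150,70),(179,255,255)))
def whitemask(im):
    h=cv2.cvtColor(im,cv2.COLOR_RGB2HSV); return cv2.inRange(h,(0,0,140),(179,45,255))
def blobs(m,lo):
    cs,_=cv2.findContours(m,cv2.RETR_EXTERNAL,cv2.CHAIN_APPROX_NONE)
    return [c for c in cs if cv2.contourArea(c)>lo]
E
python3 - <<'E'
from h import *
from station import ctrl
for n in("top","side"):
    d=ctrl.get_image(n)
    for nm,m,z,lo in(("red",redmask(d['image']),.02,20),("white",whitemask(d['image']),.013,300)):
        for c in blobs(m,lo):
            p=np.array([onplane(d,u[0],z)[:2] for u in c.astype(float)],np.float32)*1000
            (cx,cy),(w,h),a=cv2.minAreaRect(p)
            if w>300 or h>300: continue
            M=c[:,0].mean(0)
            print(n,nm,M.round(),"c",round(cx),round(cy),"wh",round(w),round(h),"ang",round(a,1))
E
```

```text
top red [303. 255.] c 332 -305 wh 18 18 ang 45.7
top red [ 76. 244.] c 345 343 wh 12 101 ang 79.8
top red [ 64. 242.] c 350 376 wh 12 97 ang 70.4
top red [251. 215.] c 444 -152 wh 41 63 ang 6.5
top red [385. 216.] c 448 -542 wh 64 80 ang 52.3
top red [444. 178.] c 569 -717 wh 15 36 ang 68.0
top red [264. 161.] c 604 -187 wh 41 63 ang 24.9
top red [504. 146.] c 670 -898 wh 9 90 ang 75.2
top red [63. 76.] c 843 422 wh 13 30 ang 2.0
top red [60. 43.] c 948 440 wh 13 30 ang 2.1
top white [334. 201.] c 491 -393 wh 148 147 ang 0.4
top white [422. 126.] c 727 -659 wh 104 71 ang 84.0
top white [181.  57.] c 922 78 wh 121 39 ang 9.4
side red [286. 353.] c 443 -556 wh 70 83 ang 52.2
side red [190. 252.] c 326 -269 wh 33 21 ang 82.2
side red [ 43. 222.] c -10 -63 wh 117 206 ang 74.1
side red [232. 215.] c 438 -162 wh 49 88 ang 6.6
side red [300. 212.] c 597 -196 wh 60 81 ang 24.5
side red [170. 134.] c 344 337 wh 54 109 ang 73.5
side red [305. 107.] c 841 435 wh 70 19 ang 73.1
side red [297.  80.] c 915 722 wh 82 66 ang 71.4
side white [477. 360.] c 730 -638 wh 94 75 ang 80.5
side white [415. 335.] c 664 -572 wh 16 93 ang 8.4
side white [281. 286.] c 485 -402 wh 153 149 ang 74.6
```

```bash
cat >> h.py <<'E'
def plan(o,pts,yaw=None):
    """tool-frame offsets (mm) from the present pose to world points; turn (rotvec) to tool y at yaw deg, z down"""
    T=R.from_rotvec(o['tool_rot'])
    print("pos",(o['tool_pos']*1000).round(1),"tooly",T.as_matrix()[:,1].round(3))
    for p in pts: print(p,"->",(T.inv().apply(np.array(p)-o['tool_pos'])*1000).round(1))
    if yaw is not None:
        for k in(yaw,yaw+180):
            a=np.radians(k); y=np.array([np.cos(a),np.sin(a),0]); z=np.array([0,0,-1.])
            G=R.from_matrix(np.c_[np.cross(y,z),y,z]); print("turn",k,(T.inv()*G).as_rotvec().round(3))
E
python3 - <<'E'
from h import *
from station import ctrl
d=ctrl.get_image("top")
for u in((195,222),(50,210),(207,180)): print(onplane(d,u,0)[:2],onplane(d,u,.2)[:2])
plan(ctrl.get_obs(),[(.28,.25,.2),(.36,-.06,.2),(.444,-.152,.2),(.444,-.152,.1)],6.5)
E
```

```text
[0.41859726 0.00982113] [ 0.39917664 -0.00833521]
[0.44115916 0.43119963] [0.41859651 0.3543608 ]
[ 0.54375729 -0.01992817] [ 0.5069065  -0.03394153]
pos [179.7 598.3 230.7] tooly [ 0.288  0.958 -0.001]
(0.28, 0.25, 0.2) -> [-196.3 -304.7   31. ]
(0.36, -0.06, 0.2) -> [-362.1 -578.5   31.3]
(0.444, -0.152, 0.2) -> [-469.  -642.5   31.3]
(0.444, -0.152, 0.1) -> [-469.  -642.4  131.3]
turn 6.5 [-1.000e-03  1.000e-03  1.166e+00]
turn 186.5 [-1.000e-03 -1.000e-03 -1.976e+00]
```

```bash
python3 -m handwheel '[{"gripper":-1,"offset":[-33,-51,0],"rotation":[0,0,0]},{"gripper":-1,"offset":[-66,-102,0],"rotation":[0,0,0]},{"gripper":-1,"offset":[-98,-152,0],"rotation":[0,0,0]},{"gripper":-1,"offset":[-131,-203,0],"rotation":[0,0,0]},{"gripper":-1,"offset":[-164,-254,0],"rotation":[0,0,0]},{"gripper":-1,"offset":[-196,-305,0],"rotation":[0,0,0]},{"gripper":-1,"offset":[-227,-356,0],"rotation":[0,0,0.15]},{"gripper":-1,"offset":[-258,-407,0],"rotation":[0,0,0.3]}]' 60
python3 - <<'E'
from h import *
from station import ctrl
plan(ctrl.get_obs(),[(.36,-.06,.2),(.444,-.152,.2),(.444,-.152,.15)],6.5)
E
```

```text
t: 1.25
tool_pos: [0.3098, 0.1329, 0.2315]
tool_rot: [0.922, 3.002, 0.001]
contact_force: [1.2, -1.1, -0.6]
opening: 0.0854
grip_force: 0.0
pos [309.8 132.9 231.5] tooly [0.561 0.828 0.001]
(0.36, -0.06, 0.2) -> [-149.7 -131.5   31.5]
(0.444, -0.152, 0.2) -> [-270.9 -160.5   31.6]
(0.444, -0.152, 0.15) -> [-270.8 -160.6   81.6]
turn 6.5 [0.002 0.001 0.861]
turn 186.5 [-1.00e-03  2.00e-03 -2.28e+00]
```

```bash
python3 -m handwheel '[{"gripper":-1,"offset":[-38,-33,0],"rotation":[0,0,0.15]},{"gripper":-1,"offset":[-75,-66,0],"rotation":[0,0,0.3]},{"gripper":-1,"offset":[-112,-99,0],"rotation":[0,0,0.45]},{"gripper":-1,"offset":[-150,-131,0],"rotation":[0,0,0.6]},{"gripper":-1,"offset":[-205,-145,20],"rotation":[0,0,0.75]},{"gripper":-1,"offset":[-264,-155,40],"rotation":[0,0,0.86]},{"gripper":-0.6,"offset":[-264,-155,80],"rotation":[0,0,0.86]},{"gripper":-0.6,"offset":[-264,-155,80],"rotation":[0,0,0.86]}]'
python3 - <<'E'
from h import *
from station import ctrl
d=ctrl.get_image("wrist"); print({k:v for k,v in d.items() if k!='image'})
cv2.imwrite("pics/w1.png",d['image'][:,:,::-1])
for c in blobs(redmask(d['image']),300):
    p=np.array([onplane(d,u[0],.024)[:2] for u in c.astype(float)],np.float32)*1000
    print(c[:,0].mean(0).round(),cv2.minAreaRect(p))
plan(ctrl.get_obs(),[(.444,-.152,0)],6.5)
E
```

```text
t: 2.25
tool_pos: [0.44, -0.1405, 0.1473]
tool_rot: [-2.08, -2.342, 0.003]
contact_force: [0.1, -0.6, 1.2]
opening: 0.0681
grip_force: 0.0
{'fovy': 63.053347922784404, 'cx': 253.97785106691893, 'cy': 189.82522161694754, 'xyz': array([ 0.43141626, -0.05684403,  0.2903824 ]), 'attitude': array([-0.3290878 , -0.01270455,  0.11877172])}
[412. 243.] ((598.7772216796875, -183.9558563232422), (45.15119552612305, 69.13241577148438), 24.40241241455078)
[255. 193.] ((441.6446838378906, -151.8968963623047), (43.25996398925781, 62.376564025878906), 6.897165775299072)
pos [ 441.4 -140.9  150. ] tooly [ 0.993  0.119 -0.003]
(0.444, -0.152, 0) -> [-11.7   1.8 150. ]
turn 6.5 [-0.003 -0.002  0.005]
turn 186.5 [ 3.000e-03 -5.000e-03 -3.136e+00]
```

View pics/w1.png

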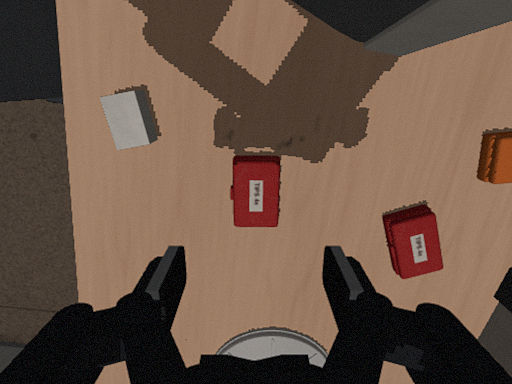

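The wrist view shows case A at px (255,193) between the fingers, case B at (412,243), and the tray rim at the bottom. Descending on A.

```bash
python3 -m handwheel '[{"gripper":-0.6,"offset":[-11,0,40],"rotation":[0,0,0]},{"gripper":-0.6,"offset":[-11,0,80],"rotation":[0,0,0]},{"gripper":-0.6,"offset":[-11,0,115],"rotation":[0,0,0]},{"gripper":-0.6,"offset":[-11,0,135],"rotation":[0,0,0]},{"gripper":-0.6,"offset":[-11,0,143],"rotation":[0,0,0]},{"gripper":-0.6,"offset":[-11,0,149],"rotation":[0,0,0]},{"gripper":-0.6,"offset":[-11,0,149],"rotation":[0,0,0]},{"gripper":-0.6,"offset":[-11,0,149],"rotation":[0,0,0]}]'
```

```text
t: 3.3
tool_pos: [0.4445, -0.1526, 0.0033]
tool_rot: [2.084, 2.348, 0.001]
contact_force: [0.1, 0.1, -0.1]
opening: 0.0683
grip_force: 0.0
```

```bash
python3 -m handwheel '[{"gripper":-0.6,"offset":[0,-2,2],"rotation":[0,0,0]},{"gripper":-0.4,"offset":[0,-2,2],"rotation":[0,0,0]},{"gripper":1,"offset":[0,-2,2],"rotation":[0,0,0]},{"gripper":1,"offset":[0,-2,2],"rotation":[0,0,0]},{"gripper":1,"offset":[0,-2,2],"rotation":[0,0,0]},{"gripper":1,"offset":[0,-2,2],"rotation":[0,0,0]},{"gripper":1,"offset":[0,-2,2],"rotation":[0,0,0]},{"gripper":1,"offset":[0,-2,2],"rotation":[0,0,0]}]' 60
python3 -m handwheel '[{"gripper":1,"offset":[0,-2,-5],"rotation":[0,0,0]},{"gripper":1,"offset":[0,-2,-15],"rotation":[0,0,0]},{"gripper":1,"offset":[0,-2,-25],"rotation":[0,0,0]},{"gripper":1,"offset":[0,-2,-32],"rotation":[0,0,0]},{"gripper":1,"offset":[0,-2,-38],"rotation":[0,0,0]},{"gripper":1,"offset":[0,-2,-38],"rotation":[0,0,0]},{"gripper":1,"offset":[0,-2,-38],"rotation":[0,0,0]},{"gripper":1,"offset":[0,-2,-38],"rotation":[0,0,0]}]'
python3 -m handwheel '[{"gripper":1,"offset":[0,0,0],"rotation":[0,0,0]},{"gripper":1,"offset":[0,0,0],"rotation":[0,0,0]},{"gripper":1,"offset":[0,0,0],"rotation":[0,0,0]},{"gripper":1,"offset":[0,0,0],"rotation":[0,0,0]},{"gripper":1,"offset":[0,0,0],"rotation":[0,0,0]},{"gripper":1,"offset":[0,0,0],"rotation":[0,0,0]},{"gripper":1,"offset":[0,0,0],"rotation":[0,0,0]},{"gripper":1,"offset":[0,0,0],"rotation":[0,0,0]}]'
python3 - <<'E'
from h import *
from station import ctrl
d=ctrl.get_image("wrist");cv2.imwrite("pics/w2.png",d['image'][:,:,::-1])
for i in range(5):
    ctrl.get_image("top"); o=ctrl.get_obs(); print(o['contact_force'].round(2),o['opening'],o['tool_pos'])
plan(o,[(.491,-.393,.06)],None)
E
```

```text
t: 4.3
tool_pos: [0.4421, -0.1527, 0.0007]
tool_rot: [2.085, 2.349, 0.0]
contact_force: [0.8, -0.4, 3.4]
opening: 0.0431
grip_force: 63.0
t: 5.3
tool_pos: [0.4394, -0.1526, 0.0378]
tool_rot: [-2.085, -2.349, 0.0]
contact_force: [1.0, 0.4, -4.6]
opening: 0.0428
grip_force: 62.3
t: 6.3
tool_pos: [0.4398, -0.1528, 0.0383]
tool_rot: [2.085, 2.35, -0.0]
contact_force: [0.7, -0.3, -4.2]
opening: 0.0429
grip_force: 62.3
[-0.61  0.08 -4.48] 0.04308460251667472 [ 0.43975501 -0.15276196  0.03830251]
[ 0.07 -0.19 -4.21] 0.04243778776973289 [ 0.43976168 -0.15275245  0.03828508]
[ 0.99 -0.36 -3.7 ] 0.04281806914294896 [ 0.43977337 -0.15275781  0.03829551]
[ 0.31 -0.02 -4.34] 0.042970840665336865 [ 0.43979006 -0.15274678  0.03831611]
[-0.48 -0.07 -3.98] 0.04281384321796634 [ 0.43978848 -0.15275808  0.03830544]
pos [ 439.8 -152.8   38.3] tooly [0.993 0.119 0.   ]
(0.491, -0.393, 0.06) -> [-244.6   22.3  -21.7]
```

View pics/w2.png

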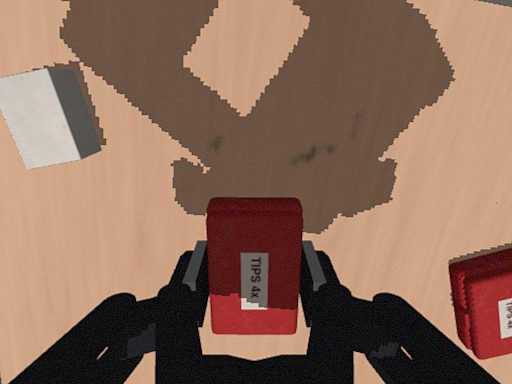

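4.2 N means A is the loaded case, held level between the pads. Carrying it to the tray.

```bash
python3 -m handwheel '[{"gripper":1,"offset":[-20,2,-15],"rotation":[0,0,0]},{"gripper":1,"offset":[-60,6,-18],"rotation":[0,0,0]},{"gripper":1,"offset":[-105,10,-18],"rotation":[0,0,0]},{"gripper":1,"offset":[-150,14,-18],"rotation":[0,0,0]},{"gripper":1,"offset":[-190,18,-18],"rotation":[0,0,0]},{"gripper":1,"offset":[-225,20,-18],"rotation":[0,0,0]},{"gripper":1,"offset":[-245,22,-18],"rotation":[0,0,0]},{"gripper":1,"offset":[-245,22,-18],"rotation":[0,0,0]}]'
python3 - <<'E'
from h import *
from station import ctrl
for n in("top","side"):
    d=ctrl.get_image(n);cv2.imwrite(f"pics/{n}3.png",d['image'][:,:,::-1])
o=ctrl.get_obs();plan(o,[(.491,-.393,.06),(.491,-.393,.012)],None)
E
```

```text
t: 7.6
tool_pos: [0.4911, -0.3964, 0.0575]
tool_rot: [2.086, 2.346, -0.001]
contact_force: [-1.0, -0.1, -5.1]
opening: 0.0428
grip_force: 62.2
pos [ 490.6 -393.9   56.6] tooly [0.993 0.118 0.   ]
(0.491, -0.393, 0.06) -> [ 0.8  0.5 -3.4]
(0.491, -0.393, 0.012) -> [ 0.8  0.5 44.6]
```

View pics/side3.png

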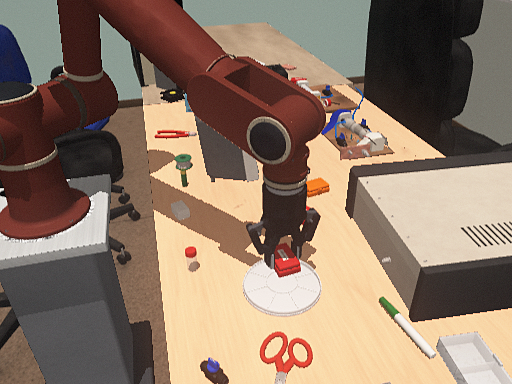

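The case hangs over the tray at about (287,262), and the vial stands at (190,257). Lowering.

```bash
python3 -m handwheel '[{"gripper":1,"offset":[0,0,15],"rotation":[0,0,0]},{"gripper":1,"offset":[0,0,28],"rotation":[0,0,0]},{"gripper":1,"offset":[0,0,35],"rotation":[0,0,0]},{"gripper":1,"offset":[0,0,39],"rotation":[0,0,0]},{"gripper":1,"offset":[0,0,42],"rotation":[0,0,0]},{"gripper":1,"offset":[0,0,44],"rotation":[0,0,0]},{"gripper":1,"offset":[0,0,44],"rotation":[0,0,0]},{"gripper":1,"offset":[0,0,44],"rotation":[0,0,0]}]'
```

```text
t: 8.7
tool_pos: [0.4909, -0.3936, 0.0127]
tool_rot: [2.085, 2.349, -0.0]
contact_force: [0.6, 0.4, -4.0]
opening: 0.0428
grip_force: 62.1
```

```bash
python3 -m handwheel '[{"gripper":1,"offset":[0,0,0.5],"rotation":[0,0,0]},{"gripper":1,"offset":[0,0,1],"rotation":[0,0,0]},{"gripper":1,"offset":[0,0,1],"rotation":[0,0,0]},{"gripper":1,"offset":[0,0,1.5],"rotation":[0,0,0]},{"gripper":1,"offset":[0,0,1.5],"rotation":[0,0,0]},{"gripper":1,"offset":[0,0,1.5],"rotation":[0,0,0]},{"gripper":1,"offset":[0,0,1.5],"rotation":[0,0,0]},{"gripper":1,"offset":[0,0,1.5],"rotation":[0,0,0]}]'
```

```text
t: 9.7
tool_pos: [0.4908, -0.3936, 0.0119]
tool_rot: [2.085, 2.35, -0.0]
contact_force: [-3.0, 2.9, 4.6]
opening: 0.0428
grip_force: 63.3
```

Touching. Releasing to a moderate opening, then rising.

```bash
python3 -m handwheel '[{"gripper":-0.2,"offset":[0,0,0],"rotation":[0,0,0]},{"gripper":-0.6,"offset":[0,0,0],"rotation":[0,0,0]},{"gripper":-0.8,"offset":[0,0,0],"rotation":[0,0,0]},{"gripper":-0.8,"offset":[0,0,0],"rotation":[0,0,0]},{"gripper":-0.8,"offset":[0,0,0],"rotation":[0,0,0]},{"gripper":-0.8,"offset":[0,0,-15],"rotation":[0,0,0]},{"gripper":-0.8,"offset":[0,0,-40],"rotation":[0,0,0]},{"gripper":-0.8,"offset":[0,0,-80],"rotation":[0,0,0]}]'
python3 -m handwheel '[{"gripper":-0.8,"offset":[0,0,-40],"rotation":[0,0,0]},{"gripper":-0.8,"offset":[0,0,-80],"rotation":[0,0,0]},{"gripper":-0.8,"offset":[-20,0,-100],"rotation":[0,0,0]},{"gripper":-0.8,"offset":[-50,0,-100],"rotation":[0,0,0]},{"gripper":-0.8,"offset":[-80,0,-100],"rotation":[0,0,0]},{"gripper":-0.8,"offset":[-100,0,-100],"rotation":[0,0,0]},{"gripper":-0.8,"offset":[-100,0,-100],"rotation":[0,0,0]},{"gripper":-0.8,"offset":[-100,0,-100],"rotation":[0,0,0]}]'
python3 - <<'E'
from h import *
from station import ctrl
d=ctrl.get_image("wrist")
for c in blobs(redmask(d['image']),300):
    p=np.array([onplane(d,u[0],.033)[:2] for u in c.astype(float)],np.float32)*1000
    print(c[:,0].mean(0).round(),cv2.minAreaRect(p))
s=ctrl.get_image("side")
cv2.imwrite("pics/ws4.png",cv2.resize(np.vstack([d['image'],s['image']])[:,:,::-1],(400,600)))
E
```

```text
t: 10.7
tool_pos: [0.49, -0.3928, 0.0912]
tool_rot: [-2.084, -2.348, -0.0]
contact_force: [0.1, 0.2, -0.3]
opening: 0.0767
grip_force: 0.0
t: 11.7
tool_pos: [0.5026, -0.4921, 0.1913]
tool_rot: [2.085, 2.35, 0.0]
contact_force: [0.6, -0.5, -0.3]
opening: 0.0769
grip_force: 0.0
[295. 345.] ((576.9793090820312, -706.1365356445312), (18.454805374145508, 65.53521728515625), 71.28604888916016)
[201. 204.] ((452.4323425292969, -536.2840576171875), (65.66429901123047, 77.65733337402344), 52.692955017089844)
[264.  38.] ((496.4530334472656, -374.58856201171875), (26.8582820892334, 24.636438369750977), 6.859865188598633)
```

View pics/ws4.png

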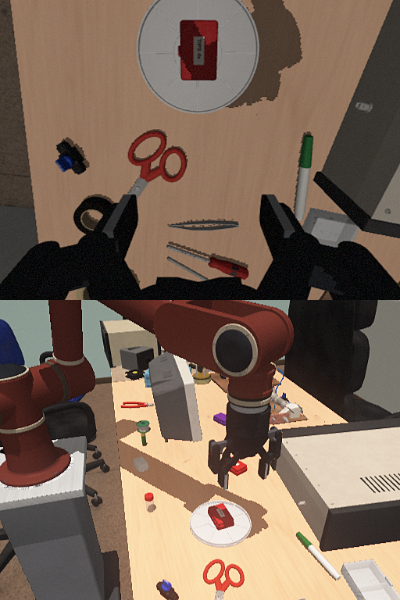

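The case lies flat at the tray centre (upper picture about (198,50)), the vial is standing at (149,500), and the other case has not been touched.

```bash
python3 -c "
from station import ctrl
print(ctrl.finish_job())"
```

```text
the job is handed in; nothing more can be done
None
```

The first case I lifted pulled about 4.2 N, so it is the loaded one; it now lies flat at the middle of the tray, with the empty case untouched and the vial still standing, and I handed the job in at about 12 s (no verdict was returned).

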